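Squeeze-test hydraulic valve lifters and sort sound from spongy

TASK

Four hydraulic valve lifters lie in the dark grey drain rack; sort the sound ones from the spongy ones by feel: squeezed gently lengthwise between the fingers for a second or two, a sound one stays hard while the plunger of a spongy one slowly sinks in. Lay every sound lifter home in a V seat of the blue stock tray, setting it down rather than letting it drop, and put every spongy one in the red scrap bin. Leave the other things on the bench alone.

Things in the scene. Friction and masses are not known exactly. Their poses are not given: they have to be found in the camera images.
- drain_rack: dark grey drain rack, one lifter lying in each of its four seats at the start: fixed, 120 (x) by 196 mm (y), origin under its centre on the table. Flat base, 8 mm rim; down its middle a V-block 32 mm wide in x, lands 34 mm high, four 90 degree V seats along x, 14 mm deep, at y = -67.5, -22.5, 22.5, 67.5 mm. A lifter lying home has its axis 35.6 mm above the table, ends overhanging
- lifters (a point): the row of four lifters: point at the middle of the rack's row, on the lifters' axes, 35.6 mm above the table; axes as the rack's. Hydraulic lifter: 22 mm steel barrel, 46 mm long, waisted oil groove, dark 14 mm plunger standing 10 mm out of its +x end; 56 mm overall, 0.1 kg; its middle lies up to 5 mm off the row's centre line in x. Gripped and carried by its two end faces
- row_end (a point): middle of the seat at the row's +y end. The test: a lifter squeezed lengthwise with 20 to 40 N gives under 1.5 mm if sound; a spongy one sinks in 4 to 8 mm (3 N per mm), slowly, over one to two seconds of steady squeeze, and creeps out when let go. Which and how many are spongy is known only by squeezing; all look alike. More than 60 N on an end spoils any lifter
- stock_tray: blue stock tray, empty at the start, shaped like the rack: fixed, 120 (x) by 196 mm (y), origin under its centre on the table. Flat base, 8 mm rim; down its middle a V-block 32 mm wide in x, lands 34 mm high, four 90 degree V seats along x, 14 mm deep, at y = -67.5, -22.5, 22.5, 67.5 mm. A lifter lying home has its axis 35.6 mm above the table, ends overhanging
- scrap_bin: red open scrap bin, fixed, 200 mm (x) by 160 mm (y) outside, 55 mm high, walls and floor 4 mm thick; origin at the centre of its underside. Stock tray and scrap bin may stand on either side.
- oil_filter: bystander, to be left alone: white canister oil filter with a green band, 74 mm diameter, 77 mm high; origin at the centre of its underside
- bucket_tappet: bystander, to be left alone: open steel cup, 34 mm diameter, 26 mm high; origin at the centre of its underside
- valve_spring: bystander, to be left alone: dark coil spring standing on end, 30 mm diameter, 46 mm high; origin at the centre of its underside
- part_carton: bystander, to be left alone: white and orange carton 70 x 90 x 60 mm; origin at the centre of its underside
- spanner: bystander, to be left alone: steel spanner lying flat, 160 mm long; origin under the middle
- tape_roll: bystander, to be left alone: yellow roll lying flat, 84 mm diameter, 24 mm high; origin at the centre of its underside
- oil_bottle: bystander, to be left alone: black bottle with red cap, 60 mm diameter, 150 mm high; origin at the centre of its underside
There are look-alikes about, which are no part of the job. Several things have the shape of the stock_tray; the one meant has the colours described above.

How it is judged:
By the outcome, as a careful person would: the job done as asked, in the order asked, and still so for the second after the job is handed in, with the robot touching nothing.
It also fails if it takes over 72 s, if anything falls off the work surface, if the arm or the gripper's body presses on something with over 40 N, if the wrist force passes 120 N, or if a joint passes its speed limit or range.

ROBOT

A 6-joint arm with a two-finger parallel gripper is mounted at the origin on the work surface. World frame = base frame: x ahead of the robot, y to its left, z up, the work surface at z = 0. Lengths are in mm, angles in rad, forces in N, time in s.
With the tool pointing down it reaches from about 275 to 1000 mm from the base axis. Payload 8.4 kg.
Tool frame: the origin (TCP) lies on the centre line of the jaws, within the pads' length; the fingertips stand r.tip_reach ahead of it and the grasp point (between the pads) lies 3 mm ahead of it (r.tip_reach is the distance from the TCP to the fingertips, in mm); z points along the fingers, y is the direction in which the jaws open and shut (so a half turn about z gives the same grasp; the last joint's range is limited). The gripper opens to 85 mm and grips with 20 to 120 N. Pads are 22 mm wide; open, the fingers measure 114 mm over their backs; the gripper's body (76 mm by 85 mm) begins 54 mm behind the grasp point. The pads swing forward as they close: fully open they stand 13 mm farther back than shut.
Start: joints at [-1.146, 0.353, 1.633, -0, 1.155, -0.002], TCP at [258.724, -568.938, 253.281] pointing down, gripper open.
Joint ranges: [-2.63, 2.63], [-0.92, 2.1], [0.06, 2.66], [-1.3, 4.44], [0, 2.69], [-3.02, 3.02]. Speed limits (rad/s): [2.22, 2.22, 2.79, 3.14, 3.14, 3.14].

INTERFACE

Orientations are given as [roll, pitch, yaw] about the fixed x, y, z axes, in that order (R = Rz(yaw) Ry(pitch) Rx(roll)).
In Python, from rig import sense, optics, r, nets gives the robot as it stands. The module is installed in compiled form; this text tells all that it offers.
- The arm moves only by the tool carry_out, never from a script. Its argument "increments" is a list that holds one entry, the list of rows, each a list of 6 numbers: the shift along the tool's x, y, z normalised to -1 to 1, where 1 is 40 cm, then the turn, a rotation vector about the tool's x, y, z normalised to -1 to 1, where 1 is 60 degrees. A call has 1 to 5 rows; each row is the pose to reach, as a shift and turn from the pose commanded when the call began, along the tool's axes at that moment; what a row does not reach only later rows make up. A row lasts 1/12 s, in which the tool goes at most 41.7 mm and 7.16 degrees, less where a joint would pass 70% of its speed; a pose out of reach is approached as far as the arm can. A call with a number of a shift or a turn outside -1 to 1 is refused whole. A call with a gripper value outside its range is refused whole. "hand" is the closure, from 0 (fully open) to 1 (shut), set as the call begins (left out, the last holds). The fingers move at their own pace and stop on an object; "squeeze" is the grip in N (left out, the last holds). Time passes only in rows, so rows that repeat a pose let the fingers close. It gives the time, the measured TCP pose, the force and the opening at its end, in the units of the state.
- sense(): the state, without advancing time (a new reading comes with each control period).
- optics.grab_frame(name): name is "scene" or "side" or "wrist"; returns a dict with "img" (480x640x3 uint8, red, green, blue), "range_z" (480x640 float32, mm along the optical axis (not along the pixel's ray), 0 where there is no reading), "fov_y" (degrees; the focal length in pixels is half the picture's height over the tangent of half this angle, whatever the lens; pixels are square), "cx", "cy" (the principal point, pixels), "R" (3x3) and "t" (3): a world point X has camera coordinates R X + t. Camera axes: x right, y down, z forward; pixel columns grow to the right and rows downward; lengths in mm; the calibration is good to about 2 mm. A picture is of the moment at which its call begins.
- r.sign_off(): hands the job in, once; it reports no verdict.
Trained networks look in the newest picture that a camera, given by its name, has taken for a name from the list of things; names that differ only in an ending like _2 or _b are one class to them, and where a whole thing is asked for, a point or a joint stands for the part that bears it (a point fixed in the world has none). Each returns a list of dicts, best first, with "confidence" (0 to 1); they miss things now and then, are a little off and sometimes report something else, mostly with a low value. They report only what shows in the picture. A call takes as long as a camera call. They do not tell look-alikes from the thing itself.
- nets.trace(target, camera): "mask" (480x640 bool, what is visible of it).
- nets.tip_of(target, camera): "point" ([x, y, z] in mm, in world coordinates, good to about 4 mm: a listed point, or the origin of a listed thing).
The state is a dict: "clock": time; "qpos": joint angles; "qvel": joint speeds; "joint_efforts": joint torques, N m; "eef_pos": TCP position; "tcp_rot": TCP orientation; "contact_force": force on the tool from outside, world axes, zero at the start; "wrist_torque": the same for the moment, N m; "opening": opening from 0.0 (shut) to 1.0 (fully open).
Only numpy, scipy, OpenCV 4.12 (cv2) and the standard library are available. Lean on these libraries where they do the work, as an engineer would, in place of code of your own. Each camera call takes 0.05 s, during which the arm holds its last target.

## Working session

There is one attempt and no reset: what is moved stays moved. The work goes in short steps, Python scripts to look and compute and a tool call to move; the robot and the scene stay as the last step left them, time stands still between calls to the robot, and variables do not carry over. Pictures are saved under pics/ and viewed, and the job is handed in when it is done.

Besides the shell and the picture viewer there is one more tool, called by a JSON object that holds its "api" and its "payload". carry_out: Moves the arm, as the interface text tells. Its arguments: {"type":"object","properties":{"increments":{"type":"array","items":{"type":"array","items":{"type":"array","items":{"type":"number","minimum":-1,"maximum":1}}}},"hand":{"type":"number"},"squeeze":{"type":"number"}},"required":["increments"]}

```bash
mkdir -p pics; ls
cat > h.py <<'E'
import numpy as np, cv2
from rig import sense, optics, r, nets
from scipy.spatial.transform import Rotation as Ro
def grab(n,save=None):
    f=optics.grab_frame(n)
    if save: cv2.imwrite('pics/'+save,f['img'][:,:,::-1])
    return f
def foc(f): return 240/np.tan(np.radians(f['fov_y']/2))
def cloud(f):
    F=foc(f); z=f['range_z'].astype(float); v,u=np.mgrid[0:480,0:640]
    P=np.stack([(u-f['cx'])/F*z,(v-f['cy'])/F*z,z],-1)
    W=(P-f['t'])@f['R']
    W[z==0]=np.nan
    return W
def proj(f,X):
    c=np.asarray(X)@f['R'].T+f['t']; F=foc(f)
    return c[...,:2]/c[...,2:]*F+[f['cx'],f['cy']]
E
python3 - <<'E'
from h import *
s=sense(); print(s); print(r.tip_reach)
for n in ['scene','side','wrist']:
    f=grab(n,n+'0.png'); print(n,f['fov_y'],f['cx'],f['cy'],f['R'],f['t'])
E
```

```text
pics
{'clock': 0.0, 'qpos': array([-1.14640213e+00,  3.53629284e-01,  1.63412443e+00,  2.29608121e-05,
        1.15515990e+00, -2.40288177e-03]), 'qvel': array([ 2.22808975e-03,  2.81949566e-04, -1.23611038e-03, -1.02626777e-03,
       -2.74890513e-04, -9.66191155e-05]), 'joint_efforts': array([-7.11791381e-04, -6.05263138e+01, -3.42067194e+01, -2.36354573e-06,
        9.59174184e-03, -1.43004661e-05]), 'eef_pos': array([ 258.55224802, -568.54457711,  252.57757801]), 'tcp_rot': array([-3.14027175e+00, -2.41676990e-05,  4.26787777e-01]), 'contact_force': array([ 0.99756703, -0.88823205, -0.13531665]), 'wrist_torque': array([ 0.04887258,  0.03429286, -0.06027296]), 'opening': 1.0010428544633199}
22.0
scene 53.31649223156533 320.6744728099224 234.0933515260655 [[ 0.15150637  0.98841908 -0.00857615]
 [ 0.77911731 -0.12475468 -0.61433906]
 [-0.60829436  0.08639446 -0.78899554]] [ -70.72369852 -363.25547655 1415.8932882 ]
side 54.82883937248878 315.63451547931345 243.02883358256483 [[-0.98698471 -0.16080679 -0.00153588]
 [-0.11729619  0.72639743 -0.67719154]
 [ 0.11001266 -0.66819754 -0.73580518]] [506.78086883 113.50212479 908.62333389]
wrist 61.32707120999737 317.910407351746 240.35113370505846 [[ 4.13783872e-01 -9.10374778e-01 -8.19289721e-04]
 [-8.66569327e-01 -3.94148887e-01  3.06111509e-01]
 [-2.78999119e-01 -1.25954034e-01 -9.51995311e-01]] [-624.24837987  -38.44267296  379.75788679]
```

View pics/scene0.png

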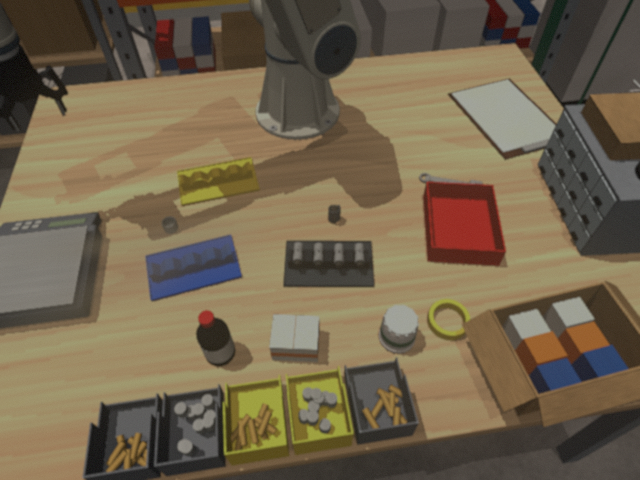

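View pics/side0.png

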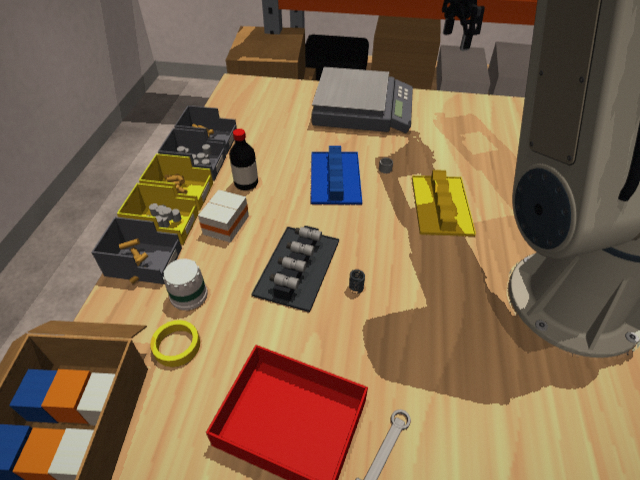

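View pics/wrist0.png

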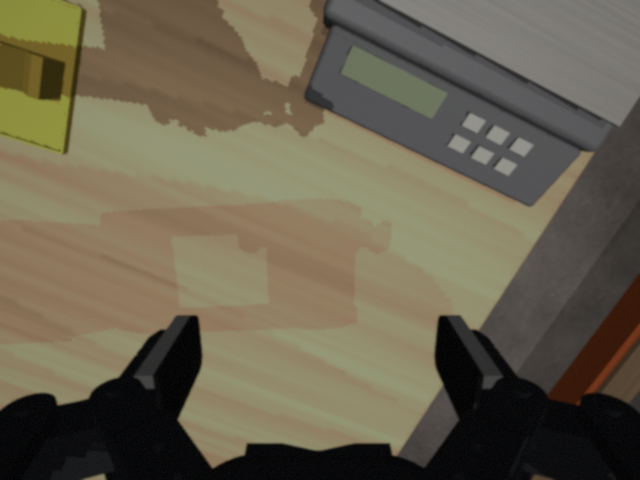

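Scene view: the rack with its lifters is at px (328,262), the blue tray at (194,266), a yellow look-alike tray at (218,180) and the red bin at (462,222). Next I'll measure each of them.

Run:
```python
from h import *
np.set_printoptions(precision=1,suppress=True)
fs={n:grab(n) for n in ['scene','side']}
for n in fs:
    f=fs[n]; W=cloud(f); np.savez('c_'+n+'.npz',img=f['img'],W=W)
    for t in ['drain_rack','stock_tray','scrap_bin']:
        for d in nets.trace(t,n)[:3]:
            m=d['mask']; P=W[m]; P=P[~np.isnan(P[:,0])]; 
            col=f['img'][m].mean(0)
            base=P[P[:,2]<14]
            rc=cv2.minAreaRect(P[:,:2].astype(np.float32))
            print(n,t,round(d['confidence'],2),m.sum(),col,'zpct',np.percentile(P[:,2],[2,50,98]),'rect',rc)
    for t in ['lifters','row_end','drain_rack','stock_tray','scrap_bin']:
        for d in nets.tip_of(t,n)[:3]: print(n,t,d['confidence'],d['point'])
```

```text
scene drain_rack 0.65 3240 [65.7 61.9 54.1] zpct [ 1.6  6.4 35.9] rect ((554.5139770507812, 3.4967575073242188), (198.2462921142578, 126.83172607421875), 80.66703033447266)
scene stock_tray 0.89 4161 [ 70.6  76.5 102.9] zpct [ 2.   6.9 35.6] rect ((515.2435302734375, -300.6475524902344), (126.77500915527344, 201.89564514160156), 8.756898880004883)
scene stock_tray 0.8 2818 [121.2 107.3  47.1] zpct [ 0.6  7.1 35.6] rect ((249.65396118164062, -240.40145874023438), (140.24404907226562, 201.1072540283203), 6.4552202224731445)
scene stock_tray 0.45 208 [71.7 63.7 51.7] zpct [ 3.4 30.4 45.8] rect ((412.5885314941406, 40.59511184692383), (28.28238296508789, 65.5831527709961), 80.6980209350586)
scene scrap_bin 0.73 4056 [ 70.   76.1 103. ] zpct [ 2.2  6.9 35.6] rect ((516.1204833984375, -300.5356140136719), (125.14373779296875, 200.80540466308594), 8.83830738067627)
scene lifters 0.94 [550.7, 2.4, 36.5]
scene row_end 0.89 [567.3, 70.0, 30.6]
scene row_end 0.53 [426.9, 36.9, 1.3]
scene drain_rack 0.85 [550.2, 5.8, -1.3]
scene drain_rack 0.5 [732.3, -98.2, -0.8]
scene drain_rack 0.18 [389.4, -
[... 632 characters left out ...]
70526123047), 9.355621337890625)
side stock_tray 0.23 3630 [53.7 53.4 52. ] zpct [ 0.9  5.4 35.2] rect ((552.2678833007812, 0.0100250244140625), (207.72830200195312, 131.81773376464844), 81.53250885009766)
side scrap_bin 0.86 14681 [161.4  25.9  21.8] zpct [ 1.2  4.6 55.4] rect ((508.6334533691406, 309.6516418457031), (188.16159057617188, 222.47683715820312), 76.65436553955078)
side lifters 0.71 [555.2, 1.7, 34.3]
side row_end 0.37 [732.6, 224.5, 2.1]
side drain_rack 0.67 [549.0, 1.3, -1.9]
side stock_tray 0.82 [513.3, -300.5, 0.1]
side stock_tray 0.68 [253.4, -238.8, -4.5]
side stock_tray 0.6 [390.6, -353.4, -1.6]
side scrap_bin 0.63 [498.5, 327.2, 1.0]
side scrap_bin 0.24 [548.6, 4.3, 0.3]
```

```bash
cat >> h.py <<'E'
def plan(x,y,z,yawdeg):
    s=sense(); R0=Ro.from_euler('xyz',s['tcp_rot']); Rt=Ro.from_euler('xyz',[np.pi,0,np.radians(yawdeg)])
    d=R0.inv().apply(np.array([x,y,z])-s['eef_pos'])/400
    w=(R0.inv()*Rt).as_rotvec()/np.radians(60)
    k=max(1,abs(d).max(),abs(w).max())
    print('t',round(s['clock'],2),'pos',s['eef_pos'].round(1),'yaw',np.degrees(s['tcp_rot'][2]).round(1),'dist',np.linalg.norm(d*400).round(0),'op',round(s['opening'],4),'F',s['contact_force'].round(1))
    print((d).round(4).tolist(),(w).round(4).tolist(), '' if k==1 else 'OVER')
E
python3 - <<'E'
from h import *
np.set_printoptions(precision=2,suppress=True)
# lands fit from both cams
for nm,c,yaw in [('rack',(554.3,3),-9.3),('tray',(514.8,-302),8.9)]:
  for n in ['scene','side']:
    a=np.load('c_'+n+'.npz'); W=a['W'].reshape(-1,3)
    th=np.radians(yaw); ex=np.array([np.cos(th),np.sin(th)]); ey=np.array([-ex[1],ex[0]])
    q=W[:,:2]-c; L=np.stack([q@ex,q@ey],1)
    base=(abs(L[:,0])<75)&(abs(L[:,1])<112)&(W[:,2]>2.5)&(W[:,2]<60)
    B=L[base]; rc=cv2.minAreaRect(B.astype(np.float32)); print(nm,n,'rect',rc, 'pct x',np.percentile(B[:,0],[.5,99.5]),'y',np.percentile(B[:,1],[.5,99.5]))
    top=base&(abs(W[:,2]-34)<2.5)&(abs(L[:,0])<40)
    T=L[top]; print('  top n',len(T),T.min(0),T.max(0)); 
    rc=cv2.minAreaRect(T.astype(np.float32)); print(rc)
# bin
for n in ['scene','side']:
    a=np.load('c_'+n+'.npz'); W=a['W'].reshape(-1,3); I=a['img'].reshape(-1,3).astype(int)
    m=(I[:,0]>90)&(I[:,1]<60)&(abs(W[:,2]-55)<4)&(abs(W[:,1]-320)<160)&(W[:,0]<700)
    print('bin',n,m.sum(),cv2.minAreaRect(W[m][:,:2].astype(np.float32)))
E
python3 -c "
from h import *
plan(530,-10,250,80.7)"
```

```text
rack scene rect ((-0.39121246337890625, 0.39438629150390625), (149.55833435058594, 222.65159606933594), 0.22749775648117065) pct x [-66.46  69.94] y [-104.66  102.94]
  top n 516 [-24.62 -89.37] [31.56 90.13]
((5.997774124145508, 0.06272125244140625), (179.99911499023438, 52.550140380859375), 86.84221649169922)
rack side rect ((-0.38622283935546875, 2.2607650756835938), (217.46046447753906, 144.5098419189453), 89.16460418701172) pct x [-63.41  58.53] y [-98.17  99.44]
  top n 545 [-30.72 -91.2 ] [27.14 90.91]
((-1.2037582397460938, -0.22849273681640625), (182.2294464111328, 57.18281555175781), 89.13200378417969)
tray scene rect ((0.024261474609375, -0.13824462890625), (148.4508056640625, 220.85133361816406), 0.26642459630966187) pct x [-65.67  66.68] y [-101.75  101.65]
  top n 476 [-16.42 -86.81] [19.3  93.26]
((1.4705657958984375, 3.2284164428710938), (35.31882095336914, 180.06239318847656), 0.2914676368236542)
tray side rect ((0.8394622802734375, 0.13860321044921875), (148.8427734375, 220.24627685546875), 0.6653435230255127) pct x [-62.24  59.58] y [-96.34 103.81]
  top n 269 [-17.46 -87.44] [14.69 95.38]
((-1.0797204971313477, 3.9723358154296875), (31.914491653442383, 182.6799774169922), 0.2985069751739502)
bin scene 453 ((504.42266845703125, 323.9552917480469), (158.53480529785156, 202.6109161376953), 76.91831970214844)
bin side 1072 ((501.2886047363281, 324.6112060546875), (160.71527099609375, 199.38619995117188), 76.79270935058594)
t 1.05 pos [ 258.7 -568.9  253.3] yaw 24.5 dist 621.0 op 0.998 F [-0.3 -0.1  0. ]
[1.1958, -0.9912, 0.0082] [0.0, 0.0, -0.9374] OVER
```

{"api": "carry_out", "payload": {"increments": [[[0.9,-0.75,0,0,0,-0.9374],[0.9,-0.75,0,0,0,-0.9374],[0.9,-0.75,0,0,0,-0.9374],[0.9,-0.75,0,0,0,-0.9374],[0.9,-0.75,0,0,0,-0.9374]]]}}

```text
clock: 1.47
eef_pos: [349.5, -379.6, 253.4]
tcp_rot: [3.141, -0.0, 1.057]
contact_force: [1.7, -0.3, -0.9]
opening: 0.999
```

```bash
python3 -c "
from h import *
plan(530,-10,250,80.7)"
```

```text
t 1.47 pos [ 349.5 -379.6  253.4] yaw 60.6 dist 411.0 op 0.9986 F [ 1.7 -0.3 -0.9]
[1.0264, -0.0609, 0.0084] [0.0003, 0.0, -0.3353] OVER
```

{"api": "carry_out", "payload": {"increments": [[[1,-0.06,0.008,0,0,-0.335],[1,-0.06,0.008,0,0,-0.335],[1,-0.06,0.008,0,0,-0.335],[1,-0.06,0.008,0,0,-0.335],[1,-0.06,0.008,0,0,-0.335]]]}}

```text
clock: 1.88
eef_pos: [442.0, -192.7, 251.9]
tcp_rot: [3.141, 0.0, 1.403]
contact_force: [0.3, -0.3, -0.9]
opening: 1.003
```

```bash
python3 -c "
from h import *
plan(530,-10,250,80.7)"
```

```text
t 1.88 pos [ 442.  -192.7  251.9] yaw 80.4 dist 203.0 op 1.0028 F [ 0.3 -0.3 -0.9]
[0.487, 0.1406, 0.0048] [0.0007, 0.0002, -0.0052]
```

{"api": "carry_out", "payload": {"increments": [[[0.487,0.14,0.005,0,0,-0.005],[0.487,0.14,0.005,0,0,-0.005],[0.487,0.14,0.005,0,0,-0.005],[0.487,0.14,0.005,0,0,-0.005],[0.487,0.14,0.005,0,0,-0.005]]]}}

```text
clock: 2.3
eef_pos: [530.2, -9.3, 249.9]
tcp_rot: [3.141, -0.0, 1.408]
contact_force: [0.9, -1.2, 0.7]
opening: 0.998
```

Run:
```python
from h import *
plan(554.3,3,100,80.7)
f=grab('wrist','w1.png'); np.savez('w1.npz',W=cloud(f),img=f['img'],R=f['R'],t=f['t'])
```

```text
t 2.3 pos [530.2  -9.3 249.9] yaw 80.7 dist 152.0 op 0.9981 F [ 0.9 -1.2  0.7]
[0.0399, 0.0543, 0.3748] [0.0007, -0.0003, -0.0001]
```

View pics/w1.png

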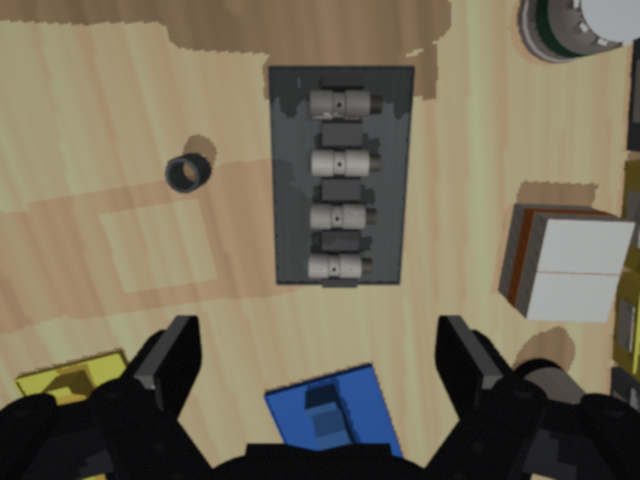

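The wrist view shows four lifters at px (345,103), (345,163), (343,216) and (340,267), with dark plungers on the right (+x). I'll measure each one.

Run:
```python
from h import *
np.set_printoptions(precision=1,suppress=True)
a=np.load('w1.npz'); Wi=a['W']; W=Wi.reshape(-1,3); 
c=np.array([554.3,3]); th=np.radians(-9.3); ex=np.array([np.cos(th),np.sin(th)]); ey=np.array([-ex[1],ex[0]])
L=np.stack([(W[:,:2]-c)@ex,(W[:,:2]-c)@ey],1)
base=(abs(L[:,0])<75)&(abs(L[:,1])<110)&(W[:,2]>3)&(W[:,2]<60)
print('base',cv2.minAreaRect(L[base].astype(np.float32)),np.percentile(L[base],[1,99],axis=0))
top=base&(abs(W[:,2]-34)<2)&(abs(L[:,0])<18)
hi=base&(W[:,2]>38.5)
for y in [67.5,22.5,-22.5,-67.5]:
    m=hi&(abs(L[:,1]-y)<20); q=L[m]
    full=q[q[:,0]>-60]
    b=base&(W[:,2]>30)&(abs(L[:,1]-y)<5)
    xs=L[b][:,0]
    # ridge
    r_=q[W[m][:,2]>44]
    print(y,m.sum(),'x',np.percentile(xs,[0,1,50,99,100]),'ymed',np.median(r_[:,1]) if len(r_) else None,'y ext',np.percentile(q[:,1],[2,98]),'zmax',W[m][:,2].max())
    mid=(xs.min()+xs.max())/2; yy=(np.percentile(q[:,1],2)+np.percentile(q[:,1],98))/2
    print('   world mid',c+ex*mid+ey*yy)
```

```text
base ((-1.7774772644042969, -0.6823196411132812), (199.0957794189453, 122.40003967285156), 89.96562194824219) [[-61.6 -97.1]
 [ 57.9  97.3]]
67.5 1790 x [-27.6 -27.5  -0.1  27.7  28.2] ymed 67.25192861159158 y ext [57.9 76.4] zmax 48.24375483372446
   world mid [565.5  69.2]
22.5 1559 x [-26.3 -26.3   1.5  28.9  29.3] ymed 22.493844846936746 y ext [13.1 32. ] zmax 47.886155765119945
   world mid [559.4  25. ]
-22.5 1377 x [-27.4 -27.3  -0.1  27.2  28. ] ymed -22.206759581829512 y ext [-31.6 -13. ] zmax 47.77496993521813
   world mid [551. -19.]
-67.5 1241 x [-29.4 -29.3  -1.8  25.4  25.7] ymed -67.02255204297897 y ext [-76.1 -57.8] zmax 47.50322534364877
   world mid [541.7 -62.8]
```

Run:
```python
from h import *
plan(565.5,69.2,90,80.7)
```

```text
t 2.35 pos [532.7  -4.9 250. ] yaw 80.7 dist 179.0 op 1.0002 F [2.2 3.6 1.4]
[0.1947, 0.0501, 0.4008] [0.0024, -0.0033, 0.0008]
```

{"api": "carry_out", "payload": {"increments": [[[0.195,0.05,0.4,0,0,0],[0.195,0.05,0.4,0,0,0],[0.195,0.05,0.4,0,0,0],[0.195,0.05,0.4,0,0,0],[0.195,0.05,0.4,0,0,0]]]}}

```text
clock: 2.77
eef_pos: [559.8, 63.4, 84.9]
tcp_rot: [-3.136, 0.001, 1.409]
contact_force: [-2.3, -0.1, -1.2]
opening: 1.0
```

Run:
```python
from h import *
plan(565.5,69.2,35.5,80.7)
```

```text
t 2.77 pos [559.8  63.4  84.9] yaw 80.7 dist 50.0 op 0.9996 F [-2.3 -0.1 -1.2]
[0.0166, 0.0124, 0.1234] [-0.0051, 0.001, 0.0005]
```

{"api": "carry_out", "payload": {"increments": [[[0.0,0.0,0,0,0,0],[0,0,0,0,0,0],[0,0,0,0,0,0]]]}}

```text
clock: 3.02
eef_pos: [562.7, 61.3, 91.4]
tcp_rot: [3.139, -0.0, 1.408]
contact_force: [-0.3, -0.0, 0.4]
opening: 1.002
```

Run:
```python
from h import *
plan(565.5,69.2,35.5,80.7)
```

```text
t 3.02 pos [562.7  61.3  91.4] yaw 80.6 dist 57.0 op 1.0016 F [-0.3 -0.   0.4]
[0.0207, 0.0034, 0.1399] [0.0021, -0.0004, -0.0009]
```

{"api": "carry_out", "payload": {"increments": [[[0.015,0.003,0.05,0,0,0],[0.015,0.003,0.1,0,0,0],[0.015,0.003,0.12,0,0,0],[0.015,0.003,0.13,0,0,0],[0.015,0.003,0.13,0,0,0]]]}}

```text
clock: 3.43
eef_pos: [564.1, 67.0, 38.3]
tcp_rot: [3.141, -0.0, 1.407]
contact_force: [-0.4, -0.7, 0.4]
opening: 1.005
```

Run:
```python
from h import *
plan(565.5,69.2,35.5,80.7)
grab('wrist','w2.png');plan(565.5,69.2,35.5,80.7)
```

```text
t 3.43 pos [564.1  67.   38.3] yaw 80.6 dist 4.0 op 1.0048 F [-0.4 -0.7  0.4]
[0.006, 0.0027, 0.007] [0.0004, -0.0, -0.0013] 
t 3.48 pos [564.4  67.2  38.7] yaw 80.6 dist 4.0 op 0.9963 F [ 1.1 -0.1  0.1]
[0.0054, 0.002, 0.008] [0.001, -0.0002, -0.0011]
```

View pics/w2.png

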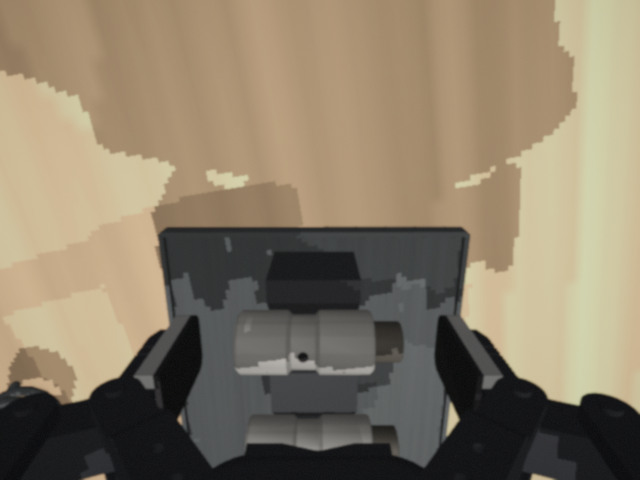

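The lifter lies centred between the pads. I'll make a small correction and close at 30 N.

{"api": "carry_out", "payload": {"increments": [[[0.006,0.002,0.008,0,0,0],[0.006,0.002,0.008,0,0,0]]]}}

```text
clock: 3.65
eef_pos: [565.9, 70.0, 35.1]
tcp_rot: [3.14, -0.001, 1.408]
contact_force: [0.4, 0.6, 0.8]
opening: 0.998
```

{"api": "carry_out", "payload": {"increments": [[[0,0,0,0,0,0],[0,0,0,0,0,0],[0,0,0,0,0,0],[0,0,0,0,0,0],[0,0,0,0,0,0]]], "hand": 1, "squeeze": 30}}

```text
clock: 4.07
eef_pos: [565.0, 69.9, 35.0]
tcp_rot: [-3.142, -0.0, 1.408]
contact_force: [-1.6, 1.1, 6.6]
opening: 0.645
```

{"api": "carry_out", "payload": {"increments": [[[0,0,0,0,0,0],[0,0,0,0,0,0],[0,0,0,0,0,0],[0,0,0,0,0,0],[0,0,0,0,0,0]]]}}

```text
clock: 4.48
eef_pos: [565.0, 69.9, 35.0]
tcp_rot: [-3.142, -0.0, 1.408]
contact_force: [-2.6, -0.2, 5.5]
opening: 0.644
```

{"api": "carry_out", "payload": {"increments": [[[0,0,0,0,0,0],[0,0,0,0,0,0],[0,0,0,0,0,0],[0,0,0,0,0,0],[0,0,0,0,0,0]]]}}

```text
clock: 4.9
eef_pos: [565.1, 70.0, 35.0]
tcp_rot: [3.142, -0.0, 1.408]
contact_force: [-1.4, 0.7, 5.8]
opening: 0.639
```

{"api": "carry_out", "payload": {"increments": [[[0,0,0,0,0,0],[0,0,0,0,0,0],[0,0,0,0,0,0],[0,0,0,0,0,0],[0,0,0,0,0,0]]]}}

```text
clock: 5.32
eef_pos: [565.0, 69.9, 35.0]
tcp_rot: [3.142, -0.0, 1.408]
contact_force: [-1.6, 0.3, 6.6]
opening: 0.645
```

{"api": "carry_out", "payload": {"increments": [[[0,0,0,0,0,0],[0,0,0,0,0,0],[0,0,0,0,0,0],[0,0,0,0,0,0],[0,0,0,0,0,0]]]}}

```text
clock: 5.73
eef_pos: [565.0, 69.9, 34.9]
tcp_rot: [-3.142, -0.0, 1.408]
contact_force: [-1.5, 0.4, 5.6]
opening: 0.641
```

Steady at about 0.643 for 1.7 s, so lifter 1 is sound. I'll lift it and go to the tray.

Run:
```python
from h import *
plan(507,-310,200,98.9)
```

```text
t 5.73 pos [565.   69.9  34.9] yaw 80.7 dist 418.0 op 0.6414 F [-1.5  0.4  5.6]
[-0.9608, 0.0108, -0.4127] [-0.0, -0.0001, -0.3038]
```

{"api": "carry_out", "payload": {"increments": [[[0,0,-0.06,0,0,0],[0,0,-0.13,0,0,0],[-0.05,0,-0.2,0,0,0.02],[-0.14,0,-0.25,0,0,0.04],[-0.24,0,-0.27,0,0,0.06]]]}}

```text
clock: 6.15
eef_pos: [551.0, -24.8, 145.6]
tcp_rot: [3.137, -0.001, 1.347]
contact_force: [1.9, -0.8, -0.4]
opening: 0.636
```

Run:
```python
from h import *
plan(507,-310,200,98.9)
```

```text
t 6.15 pos [551.  -24.8 145.6] yaw 77.2 dist 294.0 op 0.6361 F [ 1.9 -0.8 -0.4]
[-0.7195, 0.0517, -0.1366] [0.0044, -0.0001, -0.3622]
```

{"api": "carry_out", "payload": {"increments": [[[-0.72,0.05,-0.137,0,0,-0.362],[-0.72,0.05,-0.137,0,0,-0.362],[-0.72,0.05,-0.137,0,0,-0.362],[-0.72,0.05,-0.137,0,0,-0.362],[-0.72,0.05,-0.137,0,0,-0.362]]]}}

```text
clock: 6.57
eef_pos: [518.5, -218.8, 179.8]
tcp_rot: [-3.142, -0.0, 1.727]
contact_force: [1.6, 0.0, -0.5]
opening: 0.642
```

{"api": "carry_out", "payload": {"increments": [[[-0.2,-0.02,-0.04,0,0,0],[-0.2,-0.02,-0.04,0,0,0],[-0.2,-0.02,-0.04,0,0,0],[-0.2,-0.02,-0.04,0,0,0]]]}}

```text
clock: 6.9
eef_pos: [523.5, -299.6, 195.7]
tcp_rot: [3.141, 0.001, 1.721]
contact_force: [-0.3, 0.2, -0.5]
opening: 0.639
```

Run:
```python
from h import *
plan(507,-310,200,98.9)
f=grab('wrist','w3.png'); np.savez('w3.npz',W=cloud(f),img=f['img'],R=f['R'],t=f['t'])
```

```text
t 6.9 pos [ 523.5 -299.6  195.7] yaw 98.6 dist 20.0 op 0.6395 F [-0.3  0.2 -0.5]
[-0.0196, -0.0446, -0.0108] [0.0007, 0.0006, -0.005]
```

View pics/w3.png

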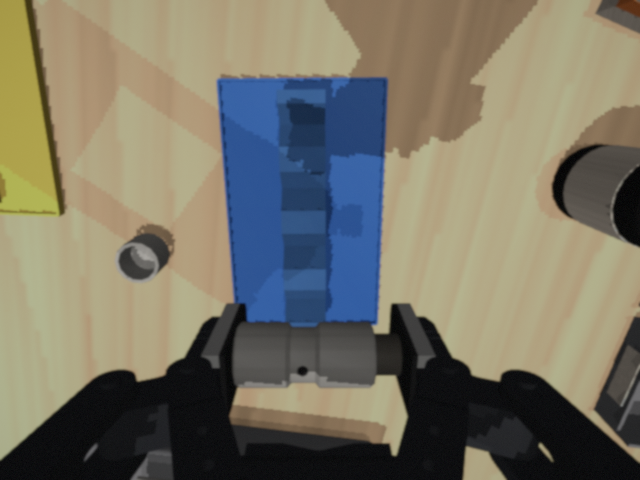

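The lifter is held level and square, and the blue tray is fully visible from (220,78) to (385,325). I'll fit its pose.

Run:
```python
from h import *
np.set_printoptions(precision=1,suppress=True)
a=np.load('w3.npz'); Wi=a['W'].copy(); Wi[318:]=np.nan; W=Wi.reshape(-1,3); I=a['img'].reshape(-1,3).astype(int)
blue=(I[:,2]>I[:,0]+25)&(W[:,2]<45)
c=np.array([514.3,-298.5])
for th in [8.9]:
    t=np.radians(th); ex=np.array([np.cos(t),np.sin(t)]); ey=np.array([-ex[1],ex[0]])
    L=np.stack([(W[:,:2]-c)@ex,(W[:,:2]-c)@ey],1)
    b=blue&(abs(L[:,0])<75)&(abs(L[:,1])<112)
    print(cv2.minAreaRect(L[b].astype(np.float32)),np.percentile(L[b],[0.5,99.5],axis=0))
    # block profile along y at |x|<10
    m=b&(abs(L[:,0])<10)
    for y in range(-100,104,4):
        k=m&(abs(L[:,1]-y)<2)
        if k.sum(): print(y,round(float(np.median(W[k,2])),1),end='; ')
    k=b&(W[:,2]>24)
    print('\nblock x',np.percentile(L[k][:,0],[1,99]),np.percentile(L[k][:,1],[1,99]))
```

```text
((-0.13738632202148438, 2.238800048828125), (123.33270263671875, 193.49221801757812), 0.14577049016952515) [[-60.7 -91.6]
 [ 59.4  97.5]]
-80 29.9; -76 27.4; -72 23.4; -68 20.6; -64 24.0; -60 28.1; -56 31.8; -52 33.5; -48 33.6; -44 33.8; -40 33.5; -36 32.2; -32 28.3; -28 24.5; -24 21.1; -20 22.6; -16 26.8; -12 30.8; -8 33.3; -4 33.6; 0 33.6; 4 33.7; 8 33.2; 12 29.3; 16 25.4; 20 21.5; 24 21.9; 28 25.8; 32 29.7; 36 33.3; 40 33.6; 44 33.7; 48 33.7; 52 33.6; 56 30.3; 60 26.2; 64 22.3; 68 20.6; 72 25.1; 76 28.7; 80 32.8; 84 33.6; 88 33.5; 92 4.6; 96 5.3; 100 6.0; 
block x [-16.7  14.5] [-78.2  88.2]
```

Run:
```python
from h import *
plan(503.3,-231.8,65,98.9)
```

```text
t 6.95 pos [ 523.1 -297.9  195.1] yaw 98.7 dist 147.0 op 0.6387 F [ 0.6  0.4 -1.3]
[0.1707, -0.0238, 0.3254] [-0.0004, -0.0006, -0.0037]
```

{"api": "carry_out", "payload": {"increments": [[[0.17,-0.024,0.325,0,0,-0.004],[0.17,-0.024,0.325,0,0,-0.004],[0.17,-0.024,0.325,0,0,-0.004],[0.17,-0.024,0.325,0,0,-0.004],[0.17,-0.024,0.325,0,0,-0.004]]]}}

```text
clock: 7.37
eef_pos: [499.2, -226.8, 60.8]
tcp_rot: [-3.133, -0.006, 1.731]
contact_force: [-0.8, 0.1, -0.8]
opening: 0.637
```

{"api": "carry_out", "payload": {"increments": [[[0,0,0,0,0,0],[0,0,0,0,0,0],[0,0,0,0,0,0]]]}}

```text
clock: 7.62
eef_pos: [505.5, -232.6, 67.2]
tcp_rot: [3.139, 0.002, 1.728]
contact_force: [-0.2, 0.1, -0.9]
opening: 0.639
```

Run:
```python
from h import *
plan(503.3,-231.8,35.2,98.9)
```

```text
t 7.62 pos [ 505.5 -232.6   67.2] yaw 99.0 dist 32.0 op 0.6391 F [-0.2  0.1 -0.9]
[0.0029, -0.0053, 0.0801] [0.0028, 0.0019, 0.0023]
```

{"api": "carry_out", "payload": {"increments": [[[0.001,-0.003,0.02,0,0,0],[0.002,-0.004,0.04,0,0,0],[0.003,-0.005,0.055,0,0,0],[0.003,-0.005,0.065,0,0,0],[0.003,-0.005,0.065,0,0,0]]]}}

```text
clock: 8.03
eef_pos: [500.8, -230.7, 38.2]
tcp_rot: [-3.14, -0.001, 1.728]
contact_force: [-0.3, 0.4, -1.6]
opening: 0.635
```

Run:
```python
from h import *
plan(503.3,-231.8,35.2,98.9)
```

```text
t 8.03 pos [ 500.8 -230.7   38.2] yaw 99.0 dist 4.0 op 0.6354 F [-0.3  0.4 -1.6]
[-0.0038, 0.0058, 0.0074] [-0.0015, -0.001, 0.0018]
```

{"api": "carry_out", "payload": {"increments": [[[-0.002,0.003,0.002,0,0,0],[-0.002,0.004,0.005,0,0,0],[-0.002,0.004,0.007,0,0,0],[-0.002,0.004,0.007,0,0,0]]]}}

```text
clock: 8.37
eef_pos: [503.4, -231.4, 36.5]
tcp_rot: [3.142, 0.0, 1.728]
contact_force: [0.6, 0.2, -0.9]
opening: 0.638
```

{"api": "carry_out", "payload": {"increments": [[[0,0,0.003,0,0,0],[0,0,0.004,0,0,0],[0,0,0.004,0,0,0]]]}}

```text
clock: 8.62
eef_pos: [503.6, -231.6, 35.2]
tcp_rot: [3.141, 0.001, 1.728]
contact_force: [0.8, -1.4, 0.2]
opening: 0.639
```

{"api": "carry_out", "payload": {"increments": [[[0,0,0.002,0,0,0],[0,0,0.002,0,0,0],[0,0,0.002,0,0,0]]]}}

```text
clock: 8.87
eef_pos: [503.6, -231.7, 35.0]
tcp_rot: [3.141, 0.001, 1.728]
contact_force: [-2.5, -0.5, 8.5]
opening: 0.642
```

Seated: Fz is 8.5 N. Now I'll open the gripper and retreat.

{"api": "carry_out", "payload": {"increments": [[[0,0,0,0,0,0],[0,0,0,0,0,0],[0,0,0,0,0,0],[0,0,0,0,0,0],[0,0,0,0,0,0]]], "hand": 0}}

```text
clock: 9.28
eef_pos: [503.2, -231.3, 34.0]
tcp_rot: [-3.141, -0.0, 1.728]
contact_force: [-1.2, 0.8, -0.3]
opening: 0.995
```

Run:
```python
from h import *
plan(559.4,25.0,110,80.7)
```

```text
t 9.28 pos [ 503.2 -231.3   34. ] yaw 99.0 dist 273.0 op 0.9951 F [-1.2  0.8 -0.3]
[0.6108, 0.2391, -0.1899] [-0.0002, -0.0001, 0.3054]
```

{"api": "carry_out", "payload": {"increments": [[[0,0,-0.08,0,0,0],[0.02,0,-0.16,0,0,0.02],[0.09,0.03,-0.19,0,0,0.08],[0.18,0.07,-0.19,0,0,0.16],[0.28,0.11,-0.19,0,0,0.24]]]}}

```text
clock: 9.7
eef_pos: [530.0, -115.0, 111.6]
tcp_rot: [3.139, 0.0, 1.471]
contact_force: [0.9, 0.0, -1.1]
opening: 0.997
```

Run:
```python
from h import *
plan(559.4,25.0,105,80.7)
```

```text
t 9.7 pos [ 530.  -115.   111.6] yaw 84.3 dist 143.0 op 0.9974 F [ 0.9  0.  -1.1]
[0.3556, 0.0381, 0.0164] [0.0029, 0.0003, 0.0593]
```

{"api": "carry_out", "payload": {"increments": [[[0.1,0.01,0.004,0,0,0.02],[0.2,0.02,0.01,0,0,0.04],[0.28,0.03,0.016,0,0,0.06],[0.33,0.035,0.016,0,0,0.06],[0.355,0.038,0.016,0,0,0.06]]]}}

```text
clock: 10.12
eef_pos: [557.5, 27.4, 103.6]
tcp_rot: [-3.142, -0.0, 1.417]
contact_force: [0.0, -0.5, 0.2]
opening: 1.001
```

Run:
```python
from h import *
plan(559.4,25.0,35.3,80.7)
```

```text
t 10.12 pos [557.5  27.4 103.6] yaw 81.2 dist 68.0 op 1.001 F [ 0.  -0.5  0.2]
[-0.0051, 0.0055, 0.1707] [-0.0001, -0.0003, 0.0077]
```

{"api": "carry_out", "payload": {"increments": [[[-0.002,0.003,0.06,0,0,0.008],[-0.004,0.005,0.11,0,0,0.008],[-0.004,0.005,0.15,0,0,0.008],[-0.004,0.005,0.168,0,0,0.008],[-0.004,0.005,0.168,0,0,0.008]]]}}

```text
clock: 10.53
eef_pos: [557.8, 22.2, 35.0]
tcp_rot: [-3.139, 0.001, 1.405]
contact_force: [-0.5, 0.6, -0.3]
opening: 0.998
```

Run:
```python
from h import *
plan(559.4,25.0,35.3,80.7)
```

```text
t 10.53 pos [557.8  22.2  35. ] yaw 80.5 dist 3.0 op 0.9982 F [-0.5  0.6 -0.3]
[0.0076, 0.0029, -0.0007] [-0.0029, 0.0007, -0.003]
```

{"api": "carry_out", "payload": {"increments": [[[0.003,0.002,0,0,0,0],[0.003,0.002,0,0,0,0],[0.003,0.002,0,0,0,0]]]}}

```text
clock: 10.78
eef_pos: [560.9, 23.7, 37.6]
tcp_rot: [3.14, -0.0, 1.406]
contact_force: [-0.5, 0.3, 0.3]
opening: 0.997
```

{"api": "carry_out", "payload": {"increments": [[[0,0,0,0,0,0],[0,0,0,0,0,0],[0,0,0,0,0,0],[0,0,0,0,0,0],[0,0,0,0,0,0]]], "hand": 1, "squeeze": 30}}

```text
clock: 11.2
eef_pos: [559.4, 24.0, 37.4]
tcp_rot: [-3.14, 0.0, 1.406]
contact_force: [-6.3, 1.0, 15.4]
opening: 0.625
```

{"api": "carry_out", "payload": {"increments": [[[0,0,0,0,0,0],[0,0,0,0,0,0],[0,0,0,0,0,0],[0,0,0,0,0,0],[0,0,0,0,0,0]]]}}

```text
clock: 11.62
eef_pos: [558.4, 24.2, 37.7]
tcp_rot: [-3.138, 0.0, 1.406]
contact_force: [-10.9, 2.6, 21.4]
opening: 0.601
```

{"api": "carry_out", "payload": {"increments": [[[0,0,0,0,0,0],[0,0,0,0,0,0],[0,0,0,0,0,0],[0,0,0,0,0,0],[0,0,0,0,0,0]]]}}

```text
clock: 12.03
eef_pos: [557.9, 24.2, 37.9]
tcp_rot: [-3.138, 0.0, 1.406]
contact_force: [-12.6, 3.3, 25.5]
opening: 0.592
```

{"api": "carry_out", "payload": {"increments": [[[0,0,0,0,0,0],[0,0,0,0,0,0],[0,0,0,0,0,0],[0,0,0,0,0,0],[0,0,0,0,0,0]]]}}

```text
clock: 12.45
eef_pos: [557.7, 24.3, 37.9]
tcp_rot: [-3.137, 0.0, 1.406]
contact_force: [-13.4, 1.9, 25.9]
opening: 0.585
```

{"api": "carry_out", "payload": {"increments": [[[0,0,0,0,0,0],[0,0,0,0,0,0],[0,0,0,0,0,0],[0,0,0,0,0,0],[0,0,0,0,0,0]]]}}

```text
clock: 12.87
eef_pos: [557.6, 24.3, 37.9]
tcp_rot: [-3.137, 0.0, 1.406]
contact_force: [-14.7, 2.9, 27.1]
opening: 0.589
```

Run:
```python
from h import *
plan(559.4,25.0,35.3,80.7)
```

```text
t 12.87 pos [557.6  24.3  37.9] yaw 80.5 dist 3.0 op 0.5892 F [-14.7   2.9  27.1]
[0.0025, 0.0042, 0.0066] [-0.0045, 0.0003, -0.0027]
```

Lifter 2 sank from 0.625 to 0.587, about 5 mm over 1.5 s, so it's spongy and goes to the bin.

{"api": "carry_out", "payload": {"increments": [[[0,0,-0.04,0,0,0],[0,0,-0.11,0,0,0],[0.05,0,-0.18,0,0,0],[0.13,0,-0.23,0,0,0],[0.23,0,-0.24,0,0,0]]]}}

```text
clock: 13.28
eef_pos: [577.0, 114.5, 136.5]
tcp_rot: [3.137, -0.001, 1.403]
contact_force: [2.3, 0.0, -1.1]
opening: 0.564
```

Run:
```python
from h import *
plan(510.5,358.4,120,76.8)
```

```text
t 13.28 pos [577.  114.5 136.5] yaw 80.4 dist 253.0 op 0.5639 F [ 2.3  0.  -1.1]
[0.5734, -0.2659, 0.0408] [0.0046, -0.0015, 0.0599]
```

{"api": "carry_out", "payload": {"increments": [[[0.09,-0.04,0,0,0,0.01],[0.18,-0.085,0,0,0,0.03],[0.27,-0.125,0.01,0,0,0.05],[0.36,-0.165,0.02,0,0,0.06],[0.45,-0.21,0.03,0,0,0.06]]]}}

```text
clock: 13.7
eef_pos: [521.3, 307.7, 120.7]
tcp_rot: [3.141, -0.0, 1.342]
contact_force: [1.3, -0.7, -0.7]
opening: 0.554
```

{"api": "carry_out", "payload": {"increments": [[[0.07,-0.03,0.03,0,0,0],[0.11,-0.05,0.09,0,0,0],[0.12,-0.056,0.16,0,0,0],[0.12,-0.056,0.2,0,0,0],[0.12,-0.056,0.22,0,0,0]]]}}

```text
clock: 14.12
eef_pos: [509.1, 357.5, 30.0]
tcp_rot: [-3.139, 0.003, 1.344]
contact_force: [-0.9, -0.4, -1.1]
opening: 0.555
```

Run:
```python
from h import *
plan(510.5,358.4,30,76.8)
```

```text
t 14.12 pos [509.1 357.5  30. ] yaw 77.0 dist 2.0 op 0.5551 F [-0.9 -0.4 -1.1]
[0.003, 0.003, -0.0001] [-0.0024, 0.0027, 0.0036]
```

{"api": "carry_out", "payload": {"increments": [[[0,0,0.004,0,0,0],[0,0,0.004,0,0,0],[0,0,0.004,0,0,0],[0,0,0.004,0,0,0],[0,0,0.004,0,0,0]]], "hand": 0}}

```text
clock: 14.53
eef_pos: [511.8, 358.0, 32.3]
tcp_rot: [3.14, -0.002, 1.342]
contact_force: [-0.6, 0.7, -0.4]
opening: 0.998
```

{"api": "carry_out", "payload": {"increments": [[[0,0,-0.09,0,0,0],[0,0,-0.18,0,0,0],[-0.07,0.02,-0.22,0,0,0],[-0.16,0.05,-0.22,0,0,0],[-0.26,0.08,-0.22,0,0,0]]]}}

```text
clock: 14.95
eef_pos: [520.0, 249.7, 121.6]
tcp_rot: [3.137, -0.003, 1.345]
contact_force: [1.5, -0.1, -0.1]
opening: 1.002
```

Run:
```python
from h import *
plan(551.0,-19,105,80.7)
```

```text
t 14.95 pos [520.  249.7 121.6] yaw 77.1 dist 271.0 op 1.0021 F [ 1.5 -0.1 -0.1]
[-0.6375, 0.2259, 0.0403] [0.0041, -0.0032, -0.0607]
```

{"api": "carry_out", "payload": {"increments": [[[-0.095,0.034,0.005,0,0,-0.02],[-0.19,0.068,0.01,0,0,-0.04],[-0.285,0.1,0.02,0,0,-0.06],[-0.38,0.135,0.03,0,0,-0.06],[-0.475,0.17,0.04,0,0,-0.06]]]}}

```text
clock: 15.37
eef_pos: [542.2, 46.9, 103.9]
tcp_rot: [3.14, -0.0, 1.406]
contact_force: [1.0, 0.4, -0.7]
opening: 1.001
```

{"api": "carry_out", "payload": {"increments": [[[-0.08,0.03,0,0,0,0],[-0.13,0.045,0,0,0,0],[-0.155,0.053,0.01,0,0,0],[-0.16,0.055,0.02,0,0,0],[-0.16,0.055,0.03,0,0,0]]]}}

```text
clock: 15.78
eef_pos: [553.2, -17.9, 90.9]
tcp_rot: [3.141, -0.0, 1.405]
contact_force: [0.4, -0.2, 0.0]
opening: 0.997
```

Run:
```python
from h import *
f=grab('wrist','w4.png')
plan(551.0,-19,35.3,80.7)
```

```text
t 15.83 pos [552.5 -17.1  90. ] yaw 80.5 dist 55.0 op 1.0023 F [-0.4 -0.1 -1. ]
[-0.0053, -0.0027, 0.1367] [-0.001, -0.0002, -0.0028]
```

View pics/w4.png

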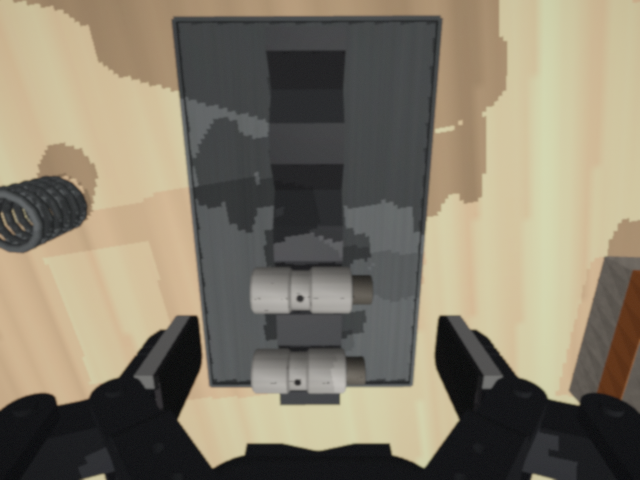

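Lifters 3 and 4 are undisturbed at px (310,290) and (308,370), and two seats are now empty. I'll descend on lifter 3.

{"api": "carry_out", "payload": {"increments": [[[-0.003,-0.001,0.04,0,0,0],[-0.005,-0.003,0.08,0,0,0],[-0.005,-0.003,0.115,0,0,0],[-0.005,-0.003,0.135,0,0,0],[-0.005,-0.003,0.135,0,0,0]]]}}

```text
clock: 16.25
eef_pos: [550.2, -18.2, 35.3]
tcp_rot: [-3.138, 0.0, 1.407]
contact_force: [-0.3, -0.6, 0.5]
opening: 0.999
```

{"api": "carry_out", "payload": {"increments": [[[0,0,0,0,0,0],[0,0,0,0,0,0]]]}}

```text
clock: 16.42
eef_pos: [552.0, -19.0, 37.5]
tcp_rot: [3.141, -0.0, 1.407]
contact_force: [0.2, 0.4, 0.3]
opening: 1.0
```

Run:
```python
from h import *
plan(551.0,-19,36,80.7)
```

```text
t 16.42 pos [552.  -19.   37.5] yaw 80.6 dist 2.0 op 1.0005 F [0.2 0.4 0.3]
[-0.0004, -0.0024, 0.0038] [0.0007, -0.0001, -0.0019]
```

{"api": "carry_out", "payload": {"increments": [[[0,-0.002,0.004,0,0,0],[0,-0.002,0.004,0,0,0],[0,-0.002,0.004,0,0,0],[0,-0.002,0.004,0,0,0],[0,-0.002,0.004,0,0,0]]], "hand": 1, "squeeze": 30}}

```text
clock: 16.83
eef_pos: [550.1, -19.3, 36.2]
tcp_rot: [-3.14, -0.0, 1.405]
contact_force: [-6.1, 3.2, 13.2]
opening: 0.629
```

{"api": "carry_out", "payload": {"increments": [[[0,0,0,0,0,0],[0,0,0,0,0,0],[0,0,0,0,0,0],[0,0,0,0,0,0],[0,0,0,0,0,0]]]}}

```text
clock: 17.25
eef_pos: [549.0, -19.2, 36.5]
tcp_rot: [-3.138, -0.0, 1.405]
contact_force: [-10.6, 3.6, 20.7]
opening: 0.603
```

{"api": "carry_out", "payload": {"increments": [[[0,0,0,0,0,0],[0,0,0,0,0,0],[0,0,0,0,0,0],[0,0,0,0,0,0],[0,0,0,0,0,0]]]}}

```text
clock: 17.67
eef_pos: [548.6, -19.1, 36.6]
tcp_rot: [-3.137, -0.0, 1.405]
contact_force: [-12.5, 3.7, 23.1]
opening: 0.592
```

{"api": "carry_out", "payload": {"increments": [[[0,0,0,0,0,0],[0,0,0,0,0,0],[0,0,0,0,0,0],[0,0,0,0,0,0],[0,0,0,0,0,0]]]}}

```text
clock: 18.08
eef_pos: [548.4, -19.0, 36.7]
tcp_rot: [-3.137, 0.0, 1.405]
contact_force: [-13.4, 3.1, 25.9]
opening: 0.586
```

{"api": "carry_out", "payload": {"increments": [[[0,0,0,0,0,0],[0,0,0,0,0,0],[0,0,0,0,0,0],[0,0,0,0,0,0],[0,0,0,0,0,0]]]}}

```text
clock: 18.5
eef_pos: [548.3, -19.0, 36.7]
tcp_rot: [-3.137, 0.0, 1.405]
contact_force: [-14.7, 4.5, 25.9]
opening: 0.579
```

Lifter 3 sank as well (0.629 to 0.58), so it's spongy. To the bin.

{"api": "carry_out", "payload": {"increments": [[[0,0,-0.04,0,0,0],[0,0,-0.11,0,0,0],[0.05,0,-0.18,0,0,0],[0.13,0,-0.23,0,0,0],[0.23,0,-0.24,0,0,0]]]}}

```text
clock: 18.92
eef_pos: [567.9, 71.0, 135.4]
tcp_rot: [3.136, -0.001, 1.403]
contact_force: [2.2, -0.3, -1.5]
opening: 0.562
```

Run:
```python
from h import *
plan(494.5,290.2,120,76.8)
```

```text
t 18.92 pos [567.9  71.  135.4] yaw 80.4 dist 232.0 op 0.5616 F [ 2.2 -0.3 -1.5]
[0.5097, -0.2726, 0.0377] [0.0051, -0.0013, 0.0596]
```

{"api": "carry_out", "payload": {"increments": [[[0.085,-0.045,0,0,0,0.01],[0.17,-0.09,0,0,0,0.03],[0.26,-0.14,0.01,0,0,0.05],[0.35,-0.185,0.02,0,0,0.06],[0.42,-0.225,0.03,0,0,0.06]]]}}

```text
clock: 19.33
eef_pos: [503.8, 254.2, 119.7]
tcp_rot: [3.141, -0.001, 1.342]
contact_force: [-0.1, -0.7, -0.7]
opening: 0.551
```

{"api": "carry_out", "payload": {"increments": [[[0.05,-0.025,0,0,0,0],[0.08,-0.04,0,0,0,0],[0.09,-0.045,0,0,0,0]]]}}

```text
clock: 19.58
eef_pos: [495.0, 292.6, 119.6]
tcp_rot: [3.141, -0.001, 1.345]
contact_force: [-0.2, 0.1, -1.2]
opening: 0.558
```

Run:
```python
from h import *
f=grab('wrist','w5.png')
plan(494.5,290.2,30,76.8)
```

```text
t 19.63 pos [495.2 292.1 119.6] yaw 77.0 dist 90.0 op 0.5523 F [ 0.3 -0.2 -0.7]
[-0.0052, -0.0008, 0.224] [0.0004, -0.0005, 0.0038]
```

View pics/w5.png

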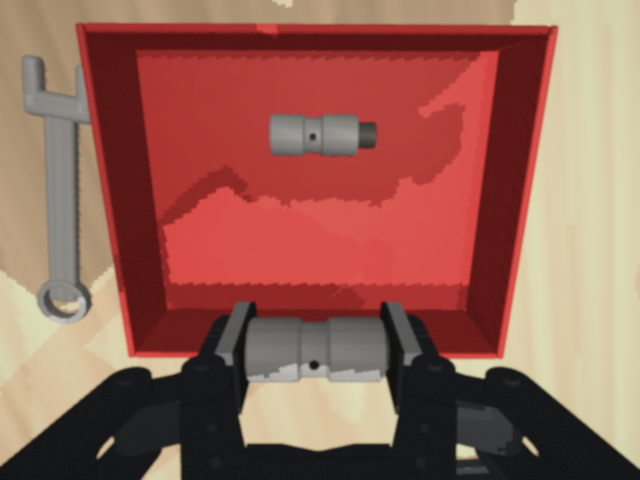

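Lifter 2 rests in the bin at px (322,135) and the near side is free. I'll descend.

{"api": "carry_out", "payload": {"increments": [[[-0.002,0,0.08,0,0,0],[0,0,0.15,0,0,0],[0,0,0.2,0,0,0],[0,0,0.22,0,0,0],[0,0,0.223,0,0,0]]]}}

```text
clock: 20.05
eef_pos: [494.8, 289.1, 28.7]
tcp_rot: [-3.139, 0.002, 1.342]
contact_force: [-0.6, 0.1, -0.1]
opening: 0.556
```

{"api": "carry_out", "payload": {"increments": [[[0,0,0.002,0,0,0],[0,0,0.004,0,0,0],[0,0,0.004,0,0,0],[0,0,0.004,0,0,0],[0,0,0.004,0,0,0]]], "hand": 0}}

```text
clock: 20.47
eef_pos: [495.8, 291.2, 29.5]
tcp_rot: [3.14, -0.001, 1.343]
contact_force: [-0.6, 0.6, -0.9]
opening: 0.998
```

{"api": "carry_out", "payload": {"increments": [[[0,0,-0.09,0,0,0],[0,0,-0.18,0,0,0],[-0.07,0.02,-0.22,0,0,0],[-0.16,0.05,-0.22,0,0,0],[-0.26,0.08,-0.22,0,0,0]]]}}

```text
clock: 20.88
eef_pos: [504.3, 182.8, 118.8]
tcp_rot: [3.138, -0.003, 1.346]
contact_force: [0.5, -2.2, -0.5]
opening: 0.999
```

Run:
```python
from h import *
plan(541.7,-62.8,95,80.7)
```

```text
t 20.88 pos [504.3 182.8 118.8] yaw 77.1 dist 250.0 op 0.999 F [ 0.5 -2.2 -0.5]
[-0.5778, 0.2281, 0.0588] [0.0039, -0.0024, -0.0601]
```

{"api": "carry_out", "payload": {"increments": [[[-0.095,0.037,0.005,0,0,-0.02],[-0.19,0.075,0.01,0,0,-0.04],[-0.285,0.112,0.02,0,0,-0.06],[-0.375,0.148,0.03,0,0,-0.06],[-0.46,0.181,0.04,0,0,-0.06]]]}}

```text
clock: 21.3
eef_pos: [532.2, -15.2, 101.1]
tcp_rot: [3.14, -0.0, 1.406]
contact_force: [0.4, 0.8, -0.6]
opening: 1.0
```

{"api": "carry_out", "payload": {"increments": [[[-0.06,0.022,0,0,0,0],[-0.1,0.035,0,0,0,0],[-0.115,0.04,0.01,0,0,0],[-0.118,0.042,0.02,0,0,0],[-0.118,0.042,0.02,0,0,0]]]}}

```text
clock: 21.72
eef_pos: [540.2, -62.1, 91.9]
tcp_rot: [-3.141, -0.0, 1.405]
contact_force: [0.5, 0.5, -0.3]
opening: 0.999
```

Run:
```python
from h import *
plan(541.7,-62.8,36,80.7)
```

```text
t 21.72 pos [540.2 -62.1  91.9] yaw 80.5 dist 56.0 op 0.9987 F [ 0.5  0.5 -0.3]
[-0.0012, 0.0041, 0.1396] [-0.001, -0.0001, -0.003]
```

{"api": "carry_out", "payload": {"increments": [[[-0.001,0.002,0.04,0,0,0],[-0.001,0.003,0.08,0,0,0],[-0.001,0.003,0.115,0,0,0],[-0.001,0.003,0.138,0,0,0],[-0.001,0.003,0.138,0,0,0]]]}}

```text
clock: 22.13
eef_pos: [540.4, -61.7, 35.7]
tcp_rot: [-3.138, 0.0, 1.407]
contact_force: [-1.0, -0.5, 0.1]
opening: 1.001
```

{"api": "carry_out", "payload": {"increments": [[[0,0,0,0,0,0],[0,0,0,0,0,0]]]}}

```text
clock: 22.3
eef_pos: [542.2, -62.6, 37.9]
tcp_rot: [3.141, -0.0, 1.406]
contact_force: [0.2, 0.3, -0.3]
opening: 1.001
```

Run:
```python
from h import *
plan(541.7,-62.8,35.5,80.7)
```

```text
t 22.3 pos [542.2 -62.6  37.9] yaw 80.6 dist 2.0 op 1.001 F [ 0.2  0.3 -0.3]
[-0.0008, -0.0012, 0.006] [0.0006, -0.0001, -0.0019]
```

{"api": "carry_out", "payload": {"increments": [[[-0.001,-0.001,0.006,0,0,0],[-0.001,-0.001,0.006,0,0,0],[-0.001,-0.001,0.006,0,0,0],[-0.001,-0.001,0.006,0,0,0],[-0.001,-0.001,0.006,0,0,0]]], "hand": 1, "squeeze": 30}}

```text
clock: 22.72
eef_pos: [541.3, -63.4, 35.6]
tcp_rot: [-3.142, -0.0, 1.405]
contact_force: [-2.6, 1.6, 6.6]
opening: 0.638
```

{"api": "carry_out", "payload": {"increments": [[[0,0,0,0,0,0],[0,0,0,0,0,0],[0,0,0,0,0,0],[0,0,0,0,0,0],[0,0,0,0,0,0]]]}}

```text
clock: 23.13
eef_pos: [541.3, -63.4, 35.6]
tcp_rot: [-3.142, -0.0, 1.405]
contact_force: [-2.7, 1.1, 4.7]
opening: 0.639
```

{"api": "carry_out", "payload": {"increments": [[[0,0,0,0,0,0],[0,0,0,0,0,0],[0,0,0,0,0,0],[0,0,0,0,0,0],[0,0,0,0,0,0]]]}}

```text
clock: 23.55
eef_pos: [541.3, -63.4, 35.6]
tcp_rot: [-3.142, -0.0, 1.405]
contact_force: [-2.6, 2.0, 4.9]
opening: 0.643
```

{"api": "carry_out", "payload": {"increments": [[[0,0,0,0,0,0],[0,0,0,0,0,0],[0,0,0,0,0,0],[0,0,0,0,0,0],[0,0,0,0,0,0]]]}}

```text
clock: 23.97
eef_pos: [541.3, -63.4, 35.6]
tcp_rot: [-3.142, -0.0, 1.405]
contact_force: [-1.8, 1.0, 5.8]
opening: 0.643
```

{"api": "carry_out", "payload": {"increments": [[[0,0,0,0,0,0],[0,0,0,0,0,0],[0,0,0,0,0,0],[0,0,0,0,0,0],[0,0,0,0,0,0]]]}}

```text
clock: 24.38
eef_pos: [541.3, -63.4, 35.6]
tcp_rot: [-3.141, -0.0, 1.405]
contact_force: [-1.3, 1.1, 5.7]
opening: 0.641
```

Lifter 4 stays at 0.64, so it's sound. It goes to the tray's +22.5 seat.

{"api": "carry_out", "payload": {"increments": [[[0,0,-0.06,0,0,0],[0,0,-0.13,0,0,0],[-0.05,0,-0.19,0,0,-0.02],[-0.13,0,-0.21,0,0,-0.06],[-0.22,0,-0.21,0,0,-0.12]]]}}

```text
clock: 24.8
eef_pos: [528.6, -150.7, 122.0]
tcp_rot: [3.137, 0.001, 1.535]
contact_force: [1.0, 0.4, -2.1]
opening: 0.639
```

Run:
```python
from h import *
plan(510.2,-276.8,105,98.9)
```

```text
t 24.8 pos [ 528.6 -150.7  122. ] yaw 88.0 dist 129.0 op 0.6394 F [ 1.   0.4 -2.1]
[-0.3166, -0.0349, 0.0425] [0.0045, 0.0014, -0.1822]
```

{"api": "carry_out", "payload": {"increments": [[[-0.09,-0.01,0.01,0,0,-0.06],[-0.18,-0.02,0.02,0,0,-0.12],[-0.25,-0.028,0.03,0,0,-0.18],[-0.3,-0.033,0.04,0,0,-0.182],[-0.316,-0.035,0.042,0,0,-0.182]]]}}

```text
clock: 25.22
eef_pos: [507.2, -278.8, 101.9]
tcp_rot: [-3.142, 0.001, 1.72]
contact_force: [0.4, 1.4, -1.4]
opening: 0.642
```

{"api": "carry_out", "payload": {"increments": [[[0,0,0.02,0,0,0],[0,0,0.05,0,0,0],[0,0,0.08,0,0,0],[0,0,0.1,0,0,0],[0,0,0.1,0,0,0]]]}}

```text
clock: 25.63
eef_pos: [506.8, -274.1, 59.7]
tcp_rot: [-3.138, -0.003, 1.723]
contact_force: [-0.5, 0.5, -0.8]
opening: 0.639
```

Run:
```python
from h import *
plan(510.2,-276.8,38,98.9)
```

```text
t 25.63 pos [ 506.8 -274.1   59.7] yaw 98.7 dist 22.0 op 0.6393 F [-0.5  0.5 -0.8]
[-0.0081, 0.0076, 0.0541] [-0.003, -0.0024, -0.0028]
```

{"api": "carry_out", "payload": {"increments": [[[-0.003,0.003,0.01,0,0,-0.003],[-0.005,0.004,0.025,0,0,-0.003],[-0.005,0.005,0.04,0,0,-0.003],[-0.005,0.005,0.045,0,0,-0.003],[-0.005,0.005,0.045,0,0,-0.003]]]}}

```text
clock: 26.05
eef_pos: [510.0, -277.4, 43.5]
tcp_rot: [-3.141, -0.001, 1.725]
contact_force: [0.4, 0.1, -1.8]
opening: 0.639
```

{"api": "carry_out", "payload": {"increments": [[[0,0,0,0,0,0],[0,0,0,0,0,0]]]}}

```text
clock: 26.22
eef_pos: [510.4, -277.7, 44.4]
tcp_rot: [3.141, 0.0, 1.725]
contact_force: [-0.3, 0.5, -1.5]
opening: 0.645
```

Run:
```python
from h import *
plan(510.2,-276.8,36,98.9)
```

```text
t 26.22 pos [ 510.4 -277.7   44.4] yaw 98.8 dist 8.0 op 0.6451 F [-0.3  0.5 -1.5]
[0.0024, -0.0001, 0.0209] [0.0003, 0.0002, -0.001]
```

{"api": "carry_out", "payload": {"increments": [[[0.001,0,0.006,0,0,0],[0.002,0,0.012,0,0,0],[0.002,0,0.018,0,0,0],[0.002,0,0.02,0,0,0],[0.002,0,0.02,0,0,0]]]}}

```text
clock: 26.63
eef_pos: [509.9, -276.7, 35.9]
tcp_rot: [-3.141, -0.0, 1.725]
contact_force: [-0.3, 0.4, -0.6]
opening: 0.639
```

{"api": "carry_out", "payload": {"increments": [[[0,0,0.0005,0,0,0],[0,0,0.001,0,0,0],[0,0,0.001,0,0,0]]]}}

```text
clock: 26.88
eef_pos: [510.1, -276.8, 35.8]
tcp_rot: [-3.141, -0.0, 1.725]
contact_force: [-0.2, 1.9, 1.0]
opening: 0.639
```

{"api": "carry_out", "payload": {"increments": [[[0,0,0.001,0,0,0],[0,0,0.002,0,0,0],[0,0,0.002,0,0,0],[0,0,0.002,0,0,0]]]}}

```text
clock: 27.22
eef_pos: [510.1, -276.7, 35.6]
tcp_rot: [-3.142, -0.0, 1.725]
contact_force: [-2.8, 3.7, 8.3]
opening: 0.64
```

Seated at 8 N. I'll open, go straight up, and back off to look.

{"api": "carry_out", "payload": {"increments": [[[0,0,0,0,0,0],[0,0,0,0,0,0],[0,0,0,0,0,0],[0,0,0,0,0,0],[0,0,0,0,0,0]]], "hand": 0}}

```text
clock: 27.63
eef_pos: [510.2, -276.9, 34.9]
tcp_rot: [3.142, 0.0, 1.725]
contact_force: [0.3, -0.8, 0.7]
opening: 0.996
```

{"api": "carry_out", "payload": {"increments": [[[0,0,-0.08,0,0,0],[0,0,-0.18,0,0,0],[-0.02,0,-0.28,0,0,0],[-0.05,0,-0.36,0,0,0],[-0.08,0,-0.4,0,0,0]]]}}

```text
clock: 28.05
eef_pos: [516.6, -309.5, 199.7]
tcp_rot: [3.137, 0.004, 1.726]
contact_force: [0.9, -0.5, 0.4]
opening: 1.006
```

{"api": "carry_out", "payload": {"increments": [[[0,0,0,0,0,0],[0,0,0,0,0,0],[0,0,0,0,0,0]]]}}

```text
clock: 28.3
eef_pos: [514.2, -307.7, 193.6]
tcp_rot: [-3.14, -0.002, 1.725]
contact_force: [-0.4, -0.1, -0.3]
opening: 1.003
```

Run:
```python
from h import *
np.set_printoptions(precision=1,suppress=True)
f=grab('wrist','w6.png'); g=grab('side','s6.png'); 
W=cloud(f).reshape(-1,3); c=np.array([513.7,-299.0]); t=np.radians(8.9); ex=np.array([np.cos(t),np.sin(t)]); ey=np.array([-ex[1],ex[0]])
L=np.stack([(W[:,:2]-c)@ex,(W[:,:2]-c)@ey],1)
for y in [67.5,22.5]:
    m=(abs(L[:,1]-y)<16)&(abs(L[:,0])<40)&(W[:,2]>38)&(W[:,2]<70)
    q=L[m]; 
    for s in (-1,1):
        k=q[:,0]*s>5; print(y,s,'y ext',np.percentile(q[k][:,1],[2,98]),'ztop',np.percentile(W[m][k][:,2],98), 'x',q[k][:,0].min(),q[k][:,0].max())
print(sense()['clock'])
```

```text
67.5 -1 y ext [57.4 76.6] ztop 46.57728890752317 x -26.903842044139182 -5.003408745548349
67.5 1 y ext [58.  77.1] ztop 46.66328583143877 x 5.1093954947889575 29.208730062841024
22.5 -1 y ext [13.3 32. ] ztop 46.59206668113224 x -27.285855389737726 -5.322042124859407
22.5 1 y ext [13.3 32. ] ztop 46.667106956392445 x 5.3104175916355825 28.765040995433832
28.4
```

View pics/w6.png

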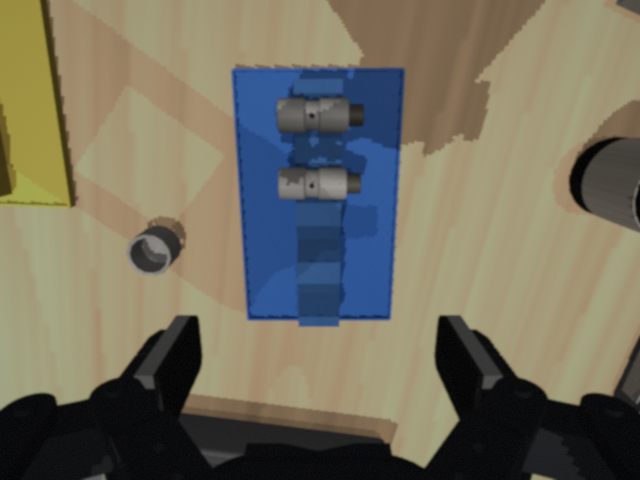

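View pics/s6.png

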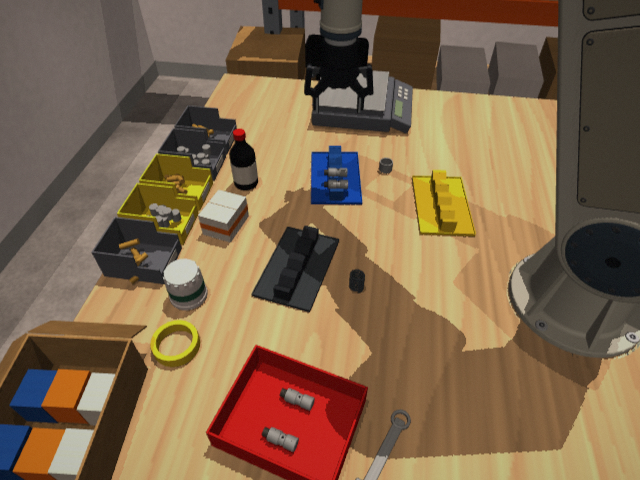

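Two lifters lie home in the blue tray at px (318,115) and (318,183), with tops at 46.6 mm as expected. Two lie in the red bin at (297,400) and (280,438), the rack is empty, and the bystanders haven't moved. Handing in.

Run:
```python
from h import *
print(r.sign_off())
```

```text
the job is handed in; nothing more can be done
None
```

I sorted all four lifters and handed the job in at about 28 s of the 72 s allowed; the hand-in gives no verdict.

| Lifter (from the +y end) | Squeeze at 30 N, about 1.7 to 2 s | Verdict | Where it is now |
|---|---|---|---|
| 1 | Opening held steady at about 0.64 | Sound | Stock tray, +67.5 seat |
| 2 | 0.625 falling to about 0.585, and to 0.555 while carried | Spongy | Scrap bin |
| 3 | 0.629 falling to about 0.58, and to 0.555 while carried | Spongy | Scrap bin |
| 4 | Opening held steady at about 0.64 | Sound | Stock tray, +22.5 seat |

I lowered both sound lifters into their seats until I felt about 8 N of contact, then opened the gripper. The two spongy ones were released roughly 13 mm above the bin floor.

**Last checks:** both tray lifters lie level, with their tops at 46.6 mm and centred in their seats to within about 1 mm. The side camera shows two lifters in the red bin and the rack empty. The other things on the bench looked untouched, judged by eye only. The gripper was open, well above the tray and touching nothing.

No check failed or disagreed. The force on the tool rose to about 30 N while lifters 2 and 3 sank, well under the 120 N limit.

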